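# Clear the can off the incubator and hold its sprung lid at the balance

### The job

Take the steel can off the little stand on the incubator's lid and set it down upright on the white tile beside, without dropping it and fully on the tile. Then raise the sprung lid clearly past its balance point (some ten degrees), bring it back, and keep holding it still just below the balance point, at most about ten degrees under it, so that it would fall shut if let go; finish while holding it there. Leave everything else where it stands.

Things in the scene. Friction and masses are not known exactly. Their poses are not given: they have to be found in the camera images.
- incubator: Dry-block incubator fixed to the bench: white casing 230 (x) x 250 (y) x 100 mm high, open on top under its lid. Origin at the centre of its underside; its x axis points from its front (control panel, robot's side) to its back, where the lid is hinged.
- lid (a joint): Angle of the incubator's steel lid in rad: 0 shut, grows as the front edge is raised, stop at 1.25. The lid is a plate 230 x 250 x 12 mm, about 0.95 kg, counter-sprung with a light damper. Its balance point is at 0.75 rad (43 degrees): below that, let go, it falls shut; above that it springs up to its stop. At the handle the weight felt is under 1.5 N when shut (without the can) and nearly nothing around the balance point.
- lid_handle (a point): Middle of the lid's round bar handle, 12 mm thick and 100 mm long, parallel to the hinge, on two posts 25 mm in from the front edge; its centre stands 40 mm above the lid's upper face. 211 mm from the hinge axis. The bar can be pinched from above and turns in the fingers.
- lid_hinge (a point): Point on the hinge axis of the lid at the middle of the casing's back upper edge, 100 mm above the bench; axes as the incubator's: the hinge axis is along y, a positive turn about y opens.
- lid_stand (a point): Centre of the top face of the small round stand (plate 96 mm in diameter, 20 mm above the lid's upper face) fixed on the lid; the can stands on it at the start. 80 mm in front of the hinge. It moves with the lid; axes as the lid's.
- can: Open round steel can, 84 mm in diameter and 85 mm high, 0.25 to 0.5 kg, with a fixed arched handle over its mouth. Origin at the centre of its underside, z up; the handle's bar runs along its y.
- can_grip (a point): Middle of the black grip of the can's handle, 120 mm above the can's underside: a bar 14 x 14 mm, 60 mm long along the can's y; 28 mm of free space under it down to the level of the rim. Axes as the can's.
- tile: Square white ceramic tile, 170 x 170 x 8 mm, fixed flat on the bench to the left or right of the incubator. Origin at the centre of its underside, sides along its x and y.
- tube_rack: Bystander: wooden test-tube rack with glass tubes, 70 x 160 x 110 high, long side along its y (mm). Origin at the centre of its underside, z up.
- beaker: Bystander: open glass beaker without handle, 60 diameter, 75 high (mm). Origin at the centre of its underside, z up.
- flask: Bystander: conical green-glass flask, 72 diameter, 110 high (mm). Origin at the centre of its underside, z up.
- wash_bottle: Bystander: white plastic bottle, 60 diameter, 160 high (mm). Origin at the centre of its underside, z up.
- amber_bottle: Bystander: amber glass bottle with black cap, 66 diameter, 150 high (mm). Origin at the centre of its underside, z up.
- bowl: Bystander: small white ceramic bowl, 84 diameter, 40 high (mm). Origin at the centre of its underside, z up.
- jar: Bystander: small glass jar with white cap, 56 diameter, 70 high (mm). Origin at the centre of its underside, z up.
Things that resemble listed ones, but are neither listed nor needed, are in the scene too. What is shaped like the can but pink or yellow is not meant.

How it is judged (in metres and radians):
On the way, in this order (a step that is already met when the one before it is completed fails the run):
1. the can is lifted clear of its stand (z of can in the frame of lid_stand above 0.02 m and contact force between the fingers and can above 0.3 N and value of joint lid below 0.1 rad), for 0.1 s.
2. the can stands upright on the tile, let go (x of can in the frame of tile between -0.055 and 0.055 m and y of can in the frame of tile between -0.055 and 0.055 m and z of can in the frame of tile below 0.012 m and angle between can's own z axis and vertical below 0.08 rad and linear speed of can below 0.02 m/s and contact force between each of the arm, the fingers and can below 0.05 N), for 0.2 s.
3. the lid is raised clearly past its balance point (value of joint lid above 0.85 rad), for 0.1 s.
At the end, for the whole second after the job is handed in: The gripper's fingers hold the lid still between 0.53 and 0.735 rad (balance point 0.75) with nothing else carrying it, after it was above 0.85 rad; the can stands upright on the tile, its centre within 55 mm of the tile's centre along both sides, and is let go (all of step 2 and value of joint lid between 0.53 and 0.735 rad and velocity of joint lid between -0.05 and 0.05 rad/s and contact force between the fingers and lid above 0.15 N and contact force between can and lid below 0.05 N); the arm keeps its last pose, push and grip.
It fails at once if the can is tipped (angle between can's own z axis and vertical above 0.7 rad).
It fails at once if the can is dropped (linear speed of can above 0.5 m/s and contact force between each of the fingers, the arm and can below 0.01 N).
It fails at once if a bystander is pushed more than 30 mm from its place or overturned (distance of any of tube_rack, beaker, flask, wash_bottle, amber_bottle, bowl, jar from where it was at the start of the episode above 0.03 m or angle between any of tube_rack, beaker, flask, wash_bottle, amber_bottle, bowl, jar's own z axis and vertical above 0.6 rad).
It also fails if it takes over 64 s, if anything falls off the work surface, if the arm or the gripper's body presses on something with over 40 N, if the wrist force passes 120 N, or if a joint passes its speed limit or range.

### The arm

A 7-joint arm with a two-finger parallel gripper is mounted at the origin on the work surface. World frame = base frame: x ahead of the robot, y to its left, z up, the work surface at z = 0. Lengths are in m, angles in degrees, forces in N, time in s.
With the tool pointing down it reaches from about 0.425 to 0.8 m from the base axis. Payload 8.3 kg.
Tool frame: the origin (TCP) lies at the very end of the fingers, on their centre line; the grasp point (between the pads) lies env.grip_point_offset behind it (env.grip_point_offset is the distance from the TCP to the grasp point, in m); y points along the fingers, z is the direction in which the jaws open and shut, and the axes are right-handed (so a half turn about y gives the same grasp; the last joint's range is limited). The gripper opens to 85 mm and grips with 20 to 120 N. Pads are 22 mm wide; open, the fingers measure 114 mm over their backs; the gripper's body (76 mm by 85 mm) begins 54 mm behind the grasp point. The pads swing forward as they close: fully open they stand 13 mm farther back than shut.
Start: joints at [-67.374, 21.967, 0.94, 78.501, -0.361, 79.538, -2.664], TCP at [0.276, 0.561, 0.231] pointing down, gripper open.
Joint ranges: [-169.22, 169.22], [-14.56, 117.87], [-87.37, 89.26], [10.42, 133.3], [-82.24, 262.24], [0.94, 117.77], [-172.7, 172.7]. Speed limits (degrees/s): [136.94, 136.94, 172.46, 172.46, 180, 180, 180].

### API

Orientations are given as a 3x3 rotation matrix whose columns are the frame's x, y, z axes.
In Python, from rig import env gives the robot as it stands.
- The arm moves only by the shell command python3 -m handwheel 'ROWS' [FORCE]. ROWS is JSON, a list of rows, each a list of 7 numbers: the opening in per cent of the stroke, from 0 (shut) to 100 (fully open), then the shift along the world's x, y, z in m, then the turn, a rotation vector about the world's x, y, z in rad. In form: [[gripper, x, y, z, ax, ay, az], ...]. A call has 1 to 12 rows; each row is the pose to reach, as a shift and turn from the pose commanded when the call began; what a row does not reach only later rows make up. A row lasts 1/12 s, in which the tool goes at most 41.7 mm and 7.16 degrees, less where a joint would pass 70% of its speed; a pose out of reach is approached as far as the arm can. A call with a gripper value outside its range is refused whole. The fingers move at their own pace and stop on an object; FORCE is the grip in N (left out, the last holds). Time passes only in rows, so rows that repeat a pose let the fingers close. It gives the time, the measured TCP pose, the force and the opening at its end, in the units of the state.
- env.observe(): the state, without advancing time (a new reading comes with each control period).
- env.camera(name): name is "scene" or "top" or "wrist"; returns a dict with "frame" (384x512x3 uint8, red, green, blue), "fx", "fy", "cx", "cy" (pixels), "view" (4x4, takes a point from world to camera coordinates); the wrist camera has in their place "tool_from_camera" (4x4, takes a point from camera to tool coordinates, whose origin is the TCP and whose axes are the tool frame's). Camera axes: x right, y down, z forward; pixel columns grow to the right and rows downward; lengths in m; the calibration is good to about 2 mm. A picture is of the moment at which its call begins: read the wrist's pose just before it. There is no depth.
- env.hand_in(): hands the job in, once; it reports no verdict.
The state is a dict: "time": time; "qpos": joint angles; "qvel": joint speeds; "effort": joint torques, N m; "ee_pos": TCP position; "tool_rot": TCP orientation; "force": force on the tool from outside, world axes, zero at the start; "moment": the same for the moment, N m; "gripper_width": finger opening in m.
Only numpy, scipy, OpenCV 4.12 (cv2) and the standard library are available. Lean on these libraries where they do the work, as an engineer would, in place of code of your own. Each camera call takes 0.05 s, during which the arm holds its last target. There are 200 camera calls.

## Working session

There is one attempt and no reset: what is moved stays moved. The work goes in short steps, Python scripts to look and compute and a shell command to move; the robot and the scene stay as the last step left them, time stands still between calls to the robot, and variables do not carry over. Pictures are saved under pics/ and viewed, about 8 in all and at most 12, crops included, and the job is handed in when it is done.

```bash
mkdir -p pics; cat > h.py <<'E'
import numpy as np, cv2
from rig import env
def shot(name,fn):
    c=env.camera(name); cv2.imwrite(f'pics/{fn}.png',c['frame'][:,:,::-1]); 
    np.savez(f'pics/{fn}.npz',**{k:v for k,v in c.items()}); return c
def ray(c,u,v):
    d=np.array([(u-c['cx'])/c['fx'],(v-c['cy'])/c['fy'],1.]); V=np.array(c['view']); R=V[:3,:3]
    return -R.T@V[:3,3], R.T@d
def onz(c,u,v,z):
    o,d=ray(c,u,v); return o+d*(z-o[2])/d[2]
def load(fn): return dict(np.load(f'pics/{fn}.npz'))
E
python3 - <<'E'
from h import *
a=shot('scene','s0'); b=shot('top','t0')
im=np.hstack([a['frame'],b['frame']])[:,:,::-1]
cv2.imwrite('pics/s0b.png',cv2.resize(a['frame'][:,:,::-1],(800,600),interpolation=cv2.INTER_CUBIC));cv2.imwrite('pics/t0b.png',cv2.resize(b['frame'][:,:,::-1],(800,600),interpolation=cv2.INTER_CUBIC))
for c in(a,b): print(c['fx'],c['cx'],c['cy'],c['view'])
s=env.observe();print(s['time'],s['ee_pos'],s['tool_rot'],s['force'],s['gripper_width'],env.grip_point_offset)
E
```

```text
427.5796530305906 260.91971090968235 196.65769190585272 [[-0.45568001  0.89012864  0.00517019  0.25948568]
 [ 0.61378813  0.31841014 -0.72241201 -0.21902241]
 [-0.64468587 -0.32601531 -0.69144353  1.66891434]
 [ 0.          0.          0.          1.        ]]
450.1789476419192 255.6487967737049 188.21753294099926 [[ 0.0242559  -0.9996884  -0.00589563 -0.0135902 ]
 [-0.97993223 -0.02260858 -0.19804462  0.55855951]
 [ 0.19784962  0.01058107 -0.98017528  1.45062124]
 [ 0.          0.          0.          1.        ]]
0.1 [0.27600368 0.56025269 0.23038715] [[ 8.97057930e-01 -7.25367817e-04  4.41912372e-01]
 [-4.41912965e-01 -1.57836699e-03  8.97056542e-01]
 [ 4.68039564e-05 -9.99998491e-01 -1.73643607e-03]] [-0.44220159 -0.41785554  0.51373416] 0.08531340543122849 0.0187
```

View pics/s0b.png

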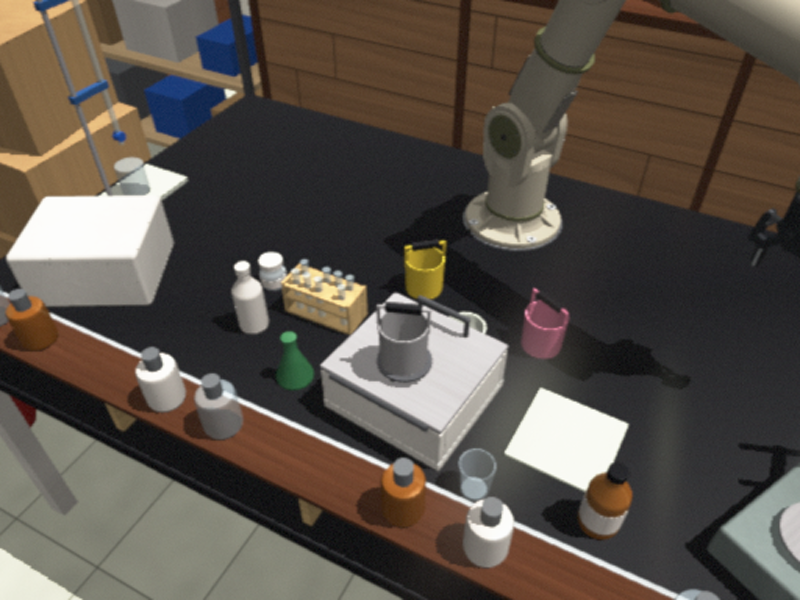

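View pics/t0b.png

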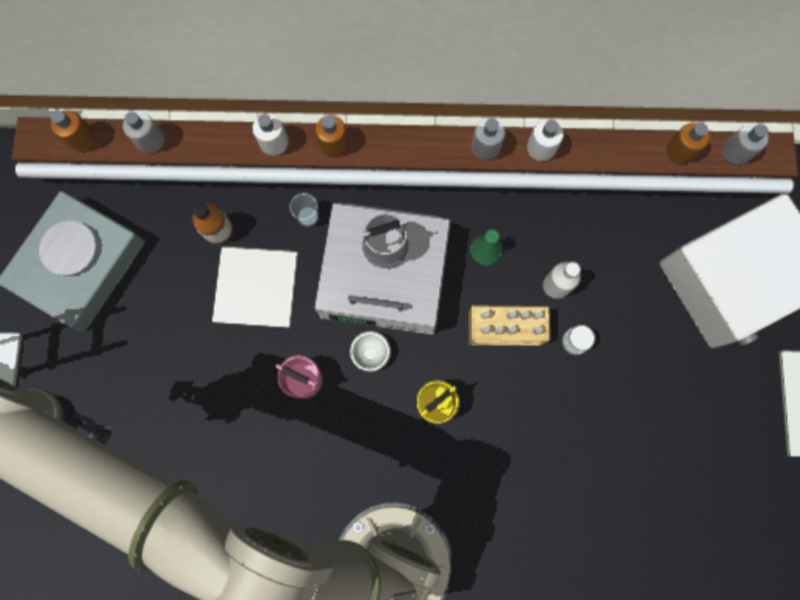

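The steel can stands on the lid: scene (403,340), top (383,240). The pink look-alike at top (300,377) and the yellow one at (437,402) are excluded by colour. The tile is at top (256,287) and the lid handle at (380,303). I'll measure and take an enlarged crop.

```bash
python3 - <<'E'
from h import *
t=load('t0'); s=load('s0'); k=.64
def P(u,v,z,c=t): return onz(c,u*k,v*k,z).round(4)
f=t['frame']; m=((f.min(2)>200)).astype(np.uint8)
n,l,st,ce=cv2.connectedComponentsWithStats(m)
i=l[int(287*k),int(256*k)]; cs,_=cv2.findContours((l==i).astype(np.uint8),0,1)
r=cv2.minAreaRect(cs[0]); print('tile',r,[onz(t,*p,.008).round(4) for p in cv2.boxPoints(r)],onz(t,*r[0],.008))
print('canbar',P(366,234,.252),P(400,222,.252)); print('lidbar',P(349,299,.152),P(411,307,.152))
print('lidcorners',[P(*p,.112) for p in [(333,205),(449,217),(316,317),(437,332)]])
print('bowl',P(370,352,.04,),'beaker',P(306,212,.04),'pink',P(300,377,.06),'amber',P(213,225,.08),'yellow',P(437,402,.06),'flask',P(487,247,.05))
print('scene canbar',P(388,308,.252,s),P(420,309,.252,s),'lidbar',P(419,301,.152,s),P(467,327,.152,s))
print('scene tile',[P(*p,.008,s) for p in[(541,391),(627,430),(587,487),(507,450)]])
a=f[110:230,180:310]; b=s['frame'][170:290,200:330]
cv2.imwrite('pics/c0.png',cv2.resize(np.hstack([a,b])[:,:,::-1],(780,360),interpolation=cv2.INTER_CUBIC))
E
```

```text
tile ((162.410888671875, 183.39109802246094), (48.45831298828125, 48.25930404663086), 5.710593223571777) [array([0.5001, 0.4099, 0.008 ]), array([0.6709, 0.4061, 0.008 ]), array([0.6573, 0.2359, 0.008 ]), array([0.4873, 0.2432, 0.008 ])] [0.57798675 0.3236952  0.008     ]
canbar [0.6335 0.0635 0.252 ] [ 6.586e-01 -1.000e-04  2.520e-01]
lidbar [0.527  0.0992 0.152 ] [ 0.5136 -0.0251  0.152 ]
lidcorners [array([0.7364, 0.1442, 0.112 ]), array([ 0.7154, -0.1013,  0.112 ]), array([0.4956, 0.1687, 0.112 ]), array([ 0.4704, -0.0794,  0.112 ])]
bowl [0.4347 0.0595 0.04  ] beaker [0.7429 0.2116 0.04  ] pink [0.3766 0.2029 0.06  ] amber [0.6963 0.4043 0.08  ] yellow [ 0.3318 -0.0837  0.06  ] flask [ 0.6689 -0.1884  0.05  ]
scene canbar [0.6525 0.0055 0.252 ] [0.6309 0.0522 0.252 ] lidbar [ 0.5187 -0.0035  0.152 ] [0.5398 0.1019 0.152 ]
scene tile [array([0.4966, 0.2458, 0.008 ]), array([0.5112, 0.4124, 0.008 ]), array([0.6573, 0.3812, 0.008 ]), array([0.65  , 0.2362, 0.008 ])]
```

View pics/c0.png

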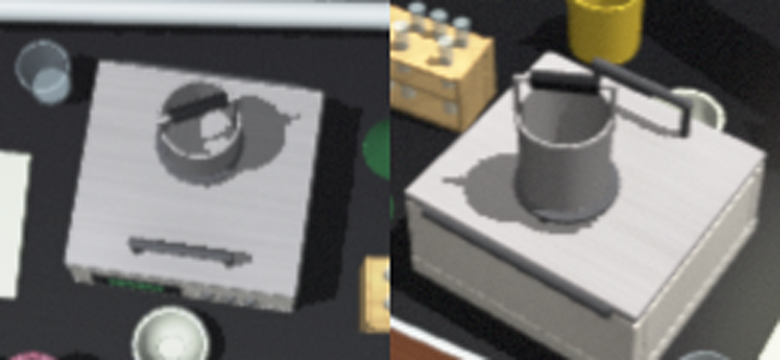

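Confirmed: the grey steel can with the black grip is on the lid. The grip is at about (0.645, 0.030, 0.252) with can yaw ~22°, incubator yaw is about -6°, and the lid bar is at about (0.520, 0.037, 0.152). I'll move above the can.

```bash
python3 -m handwheel '[[100,0,0,0.04,0,0,0],[100,0.02,-0.03,0.08,0,0,-0.06],[100,0.04,-0.06,0.11,0,0,-0.12],[100,0.064,-0.092,0.11,0,0,-0.18],[100,0.087,-0.125,0.11,0,0,-0.24],[100,0.11,-0.158,0.11,0,0,-0.30],[100,0.133,-0.19,0.11,0,0,-0.36],[100,0.156,-0.224,0.11,0,0,-0.42],[100,0.18,-0.257,0.11,0,0,-0.48],[100,0.203,-0.29,0.11,0,0,-0.54],[100,0.226,-0.323,0.11,0,0,-0.60],[100,0.249,-0.356,0.11,0,0,-0.66]]' 40
python3 -m handwheel '[[100,0.023,-0.033,0,0,0,-0.04],[100,0.045,-0.065,0,0,0,-0.07],[100,0.07,-0.1,0,0,0,-0.07],[100,0.095,-0.137,0,0,0,-0.07],[100,0.113,-0.165,0,0,0,-0.07],[100,0.12,-0.175,0,0,0,-0.07],[100,0.12,-0.175,0,0,0,-0.07],[100,0.12,-0.175,0,0,0,-0.07]]'
python3 - <<'E'
from h import *
s=env.observe();w=shot('wrist','w1');t=shot('top','t1')
print(s['time'],s['ee_pos'],s['tool_rot'],s['force'],w['fx'],w['cx'],w['cy'],w['tool_from_camera'])
np.savez('pics/w1s.npz',p=s['ee_pos'],R=s['tool_rot'])
cv2.imwrite('pics/w1b.png',np.hstack([cv2.resize(w['frame'],(512,384)),cv2.resize(t['frame'][100:292,160:288],(256,384))])[:,:,::-1])
E
```

```text
time: 1.1
ee_pos: [0.525, 0.2038, 0.3411]
tool_rot: [[0.435, -0.0, 0.9], [-0.9, -0.0, 0.435], [-0.0, -1.0, -0.0]]
force: [0.6, 0.9, 0.1]
gripper_width: 0.0857
time: 1.77
ee_pos: [0.6445, 0.0298, 0.3404]
tool_rot: [[0.372, -0.002, 0.928], [-0.928, -0.0, 0.372], [-0.0, -1.0, -0.002]]
force: [-0.5, 1.2, -0.4]
gripper_width: 0.0855
1.7667 [0.64449859 0.02984882 0.34035206] [[ 3.71834187e-01 -1.57039074e-03  9.28297835e-01]
 [-9.28299124e-01 -3.36692150e-04  3.71834133e-01]
 [-2.71374287e-04 -9.99998710e-01 -1.58298600e-03]] [-0.49183147  1.16194068 -0.35628351] 266.43378897362123 257.9955214537904 190.46759540997965 [[-9.07427375e-04  9.56611571e-01  2.91364855e-01 -7.44468075e-02]
 [-1.06928318e-03 -2.91365737e-01  9.56611135e-01 -1.42609034e-01]
 [ 9.99999017e-01  5.56503593e-04  1.28728191e-03 -7.47470664e-04]
 [ 0.00000000e+00  0.00000000e+00  0.00000000e+00  1.00000000e+00]]
```

View pics/w1b.png

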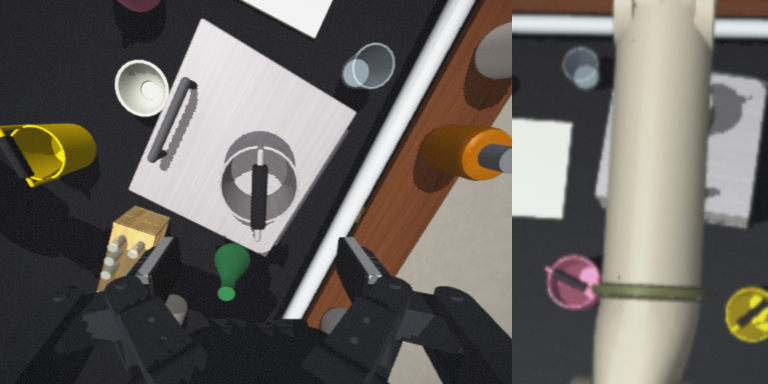

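The wrist view shows the grip bar from (260,164) to (258,229), nearly aligned with the jaws, and the lid bar from (186,82) to (155,158).

```bash
python3 - <<'E'
from h import *
w=load('w1'); q=np.load('pics/w1s.npz'); T=w['tool_from_camera']
def W(u,v,z):
    d=q['R']@T[:3,:3]@np.array([(u-w['cx'])/w['fx'],(v-w['cy'])/w['fy'],1]); o=q['R']@T[:3,3]+q['p']
    return (o+d*(z-o[2])/d[2]).round(4)
for p in [(260,164),(258,229),(259.5,196)]: print(W(*p,.252))
a,b=W(186,82,.152),W(155,158,.152);print('lid',a,b,(a+b)/2)
E
```

```text
[0.635  0.0567 0.252 ]
[ 0.6567 -0.002   0.252 ]
[0.6457 0.0291 0.252 ]
lid [0.5277 0.0958 0.152 ] [ 0.5182 -0.0034  0.152 ] [0.52295 0.0462  0.152  ]
```

```bash
python3 -m handwheel '[[100,0.001,-0.001,-0.03,0,0,0],[100,0.001,-0.001,-0.06,0,0,0],[100,0.001,-0.001,-0.085,0,0,0],[100,0.001,-0.001,-0.105,0,0,0],[100,0.001,-0.001,-0.105,0,0,0],[0,0.001,-0.001,-0.105,0,0,0],[0,0.001,-0.001,-0.105,0,0,0],[0,0.001,-0.001,-0.105,0,0,0],[0,0.001,-0.001,-0.105,0,0,0],[0,0.001,-0.001,-0.105,0,0,0],[0,0.001,-0.001,-0.105,0,0,0],[0,0.001,-0.001,-0.105,0,0,0]]' 50
```

```text
time: 2.87
ee_pos: [0.6457, 0.0294, 0.2371]
tool_rot: [[0.373, 0.001, 0.928], [-0.928, -0.0, 0.373], [0.0, -1.0, 0.001]]
force: [-0.8, -0.3, 3.8]
gripper_width: 0.0132
```

```bash
python3 -m handwheel '[[0,0,0,0.005,0,0,0],[0,0,0,0.015,0,0,0],[0,0,0,0.03,0,0,0],[0,0,0,0.045,0,0,0],[0,0,0,0.06,0,0,0],[0,0,0,0.075,0,0,0],[0,0,0,0.08,0,0,0],[0,0,0,0.08,0,0,0],[0,0,0,0.08,0,0,0],[0,0,0,0.08,0,0,0]]'
python3 - <<'E'
from h import *
w=shot('wrist','w2');t=shot('scene','s2')
cv2.imwrite('pics/w2b.png',np.hstack([w['frame'],cv2.resize(t['frame'][120:312,180:308],(256,384))])[:,:,::-1])
E
```

```text
time: 3.7
ee_pos: [0.645, 0.0298, 0.3149]
tool_rot: [[0.374, -0.002, 0.928], [-0.928, -0.0, 0.374], [-0.001, -1.0, -0.002]]
force: [-1.3, 0.1, -4.5]
gripper_width: 0.0131
```

View pics/w2b.png

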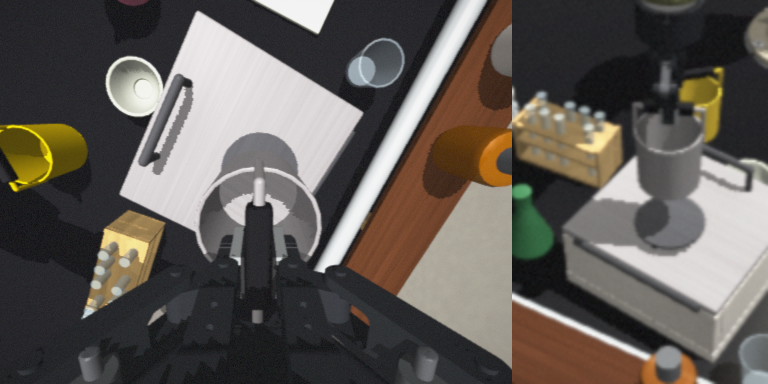

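The can is lifted upright. I'll carry it over the tile centre (0.578, 0.322) and lower it to just above the tile.

```bash
python3 -m handwheel '[[0,-0.003,0.01,0,0,0,0],[0,-0.008,0.03,0,0,0,0],[0,-0.014,0.06,0,0,0,0],[0,-0.021,0.09,0,0,0,0],[0,-0.028,0.12,0,0,0,0],[0,-0.035,0.15,0,0,0,0],[0,-0.042,0.18,0,0,0,0],[0,-0.049,0.21,0,0,0,0],[0,-0.056,0.24,0,0,0,0],[0,-0.062,0.268,0,0,0,0],[0,-0.066,0.286,0,0,0,0],[0,-0.067,0.292,0,0,0,0]]'
python3 -m handwheel '[[0,0,0,0,0,0,0],[0,0,0,-0.01,0,0,0],[0,0,0,-0.03,0,0,0],[0,0,0,-0.055,0,0,0],[0,0,0,-0.08,0,0,0],[0,0,0,-0.105,0,0,0],[0,0,0,-0.13,0,0,0],[0,0,0,-0.155,0,0,0],[0,0,0,-0.175,0,0,0],[0,0,0,-0.185,0,0,0],[0,0,0,-0.185,0,0,0],[0,0,0,-0.185,0,0,0]]'
python3 -m handwheel '[[0,0,0,-0.003,0,0,0],[0,0,0,-0.006,0,0,0],[0,0,0,-0.008,0,0,0],[0,0,0,-0.01,0,0,0],[0,0,0,-0.01,0,0,0]]'
```

```text
time: 4.8
ee_pos: [0.5755, 0.3277, 0.3152]
tool_rot: [[0.38, -0.003, 0.925], [-0.925, 0.002, 0.38], [-0.003, -1.0, -0.002]]
force: [-0.1, 0.5, -4.1]
gripper_width: 0.0129
time: 5.8
ee_pos: [0.5788, 0.3205, 0.1315]
tool_rot: [[0.372, -0.0, 0.928], [-0.928, -0.001, 0.372], [0.001, -1.0, -0.0]]
force: [0.1, 0.8, -2.2]
gripper_width: 0.0128
time: 6.22
ee_pos: [0.5783, 0.3218, 0.1211]
tool_rot: [[0.374, -0.0, 0.927], [-0.927, -0.0, 0.374], [-0.0, -1.0, -0.0]]
force: [0.1, 0.2, -2.7]
gripper_width: 0.0129
```

```bash
python3 -m handwheel '[[0,0,0,-0.002,0,0,0],[0,0,0,-0.004,0,0,0],[0,0,0,-0.006,0,0,0],[0,0,0,-0.006,0,0,0]]'
python3 -m handwheel '[[0,0,0,-0.001,0,0,0],[0,0,0,-0.002,0,0,0],[0,0,0,-0.002,0,0,0]]'
```

```text
time: 6.55
ee_pos: [0.5781, 0.3216, 0.1146]
tool_rot: [[0.374, -0.001, 0.928], [-0.928, -0.0, 0.374], [0.0, -1.0, -0.001]]
force: [0.5, 1.0, -3.6]
gripper_width: 0.013
time: 6.8
ee_pos: [0.5783, 0.3217, 0.1131]
tool_rot: [[0.374, -0.0, 0.928], [-0.928, -0.0, 0.374], [0.0, -1.0, -0.0]]
force: [0.1, 0.5, -3.8]
gripper_width: 0.0131
```

```bash
python3 -m handwheel '[[0,0,0,-0.001,0,0,0],[0,0,0,-0.002,0,0,0],[0,0,0,-0.002,0,0,0]]'
python3 -m handwheel '[[0,0,0,-0.001,0,0,0],[0,0,0,-0.002,0,0,0],[0,0,0,-0.002,0,0,0]]'
```

```text
time: 7.05
ee_pos: [0.5785, 0.3218, 0.1114]
tool_rot: [[0.374, 0.0, 0.928], [-0.928, 0.0, 0.374], [-0.0, -1.0, 0.0]]
force: [-0.4, -0.7, -2.8]
gripper_width: 0.0131
time: 7.3
ee_pos: [0.5789, 0.322, 0.1114]
tool_rot: [[0.374, 0.001, 0.928], [-0.928, 0.001, 0.374], [-0.001, -1.0, 0.002]]
force: [-4.8, -2.2, 9.2]
gripper_width: 0.0131
```

Contact: the force jumped to +9 N. I'll ease off slightly, open and rise straight up.

```bash
python3 -m handwheel '[[0,0,0,0.001,0,0,0],[40,0,0,0.001,0,0,0],[100,0,0,0.001,0,0,0],[100,0,0,0.001,0,0,0],[100,0,0,0.001,0,0,0],[100,0,0,0.001,0,0,0],[100,0,0,0.001,0,0,0],[100,0,0,0.001,0,0,0]]'
python3 -m handwheel '[[100,0,0,0.01,0,0,0],[100,0,0,0.03,0,0,0],[100,0,0,0.06,0,0,0],[100,0,0,0.09,0,0,0],[100,0,0,0.12,0,0,0],[100,0,0,0.15,0,0,0],[100,0,0,0.18,0,0,0],[100,0,0,0.2,0,0,0],[100,0,0,0.2,0,0,0],[100,0,0,0.2,0,0,0]]'
python3 - <<'E'
from h import *
w=shot('wrist','w3');t=shot('scene','s3')
s=env.observe();print(s['ee_pos'],s['qpos'])
cv2.imwrite('pics/w3b.png',np.hstack([cv2.resize(w['frame'],(384,288)),cv2.resize(t['frame'][180:372,230:486],(384,288))])[:,:,::-1])
E
```

```text
time: 7.97
ee_pos: [0.5785, 0.3217, 0.1102]
tool_rot: [[0.374, -0.0, 0.928], [-0.928, -0.0, 0.374], [0.0, -1.0, -0.0]]
force: [-0.8, 0.8, -0.8]
gripper_width: 0.0856
time: 8.8
ee_pos: [0.579, 0.3218, 0.3125]
tool_rot: [[0.374, 0.003, 0.928], [-0.928, 0.002, 0.374], [-0.001, -1.0, 0.004]]
force: [-0.1, -0.4, -1.6]
gripper_width: 0.0852
[0.57806588 0.32161297 0.30953675] [-44.63210826  26.71238212  20.72511912  63.79460874  -9.15684353
  91.06432603  -4.17175912]
```

View pics/w3b.png

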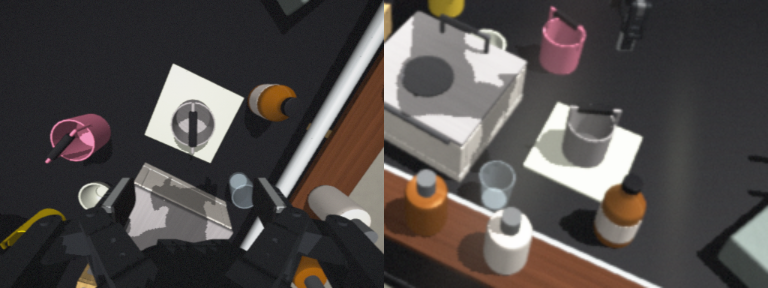

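The can is upright in the middle of the tile and let go, and the other objects haven't moved. Next I'll go above the lid bar with the jaw axis at -6°.

```bash
python3 -m handwheel '[[100,-0.003,-0.015,0,0,0,-0.05],[100,-0.008,-0.045,0,0,0,-0.1],[100,-0.015,-0.08,0,0,0,-0.16],[100,-0.022,-0.115,0,0,0,-0.22],[100,-0.029,-0.15,0,0,0,-0.28],[100,-0.036,-0.185,-0.01,0,0,-0.34],[100,-0.043,-0.22,-0.02,0,0,-0.4],[100,-0.05,-0.25,-0.04,0,0,-0.45],[100,-0.055,-0.27,-0.05,0,0,-0.484],[100,-0.056,-0.276,-0.06,0,0,-0.484],[100,-0.056,-0.276,-0.06,0,0,-0.484],[100,-0.056,-0.276,-0.06,0,0,-0.484]]' 25
python3 - <<'E'
from h import *
s=env.observe();w=shot('wrist','w4');np.savez('pics/w4s.npz',p=s['ee_pos'],R=s['tool_rot'])
print(s['ee_pos'],s['force'])
cv2.imwrite('pics/w4b.png',w['frame'][:,:,::-1])
E
```

```text
time: 9.9
ee_pos: [0.5219, 0.0467, 0.2495]
tool_rot: [[-0.099, -0.002, 0.995], [-0.995, 0.0, -0.099], [0.0, -1.0, -0.002]]
force: [1.1, 0.2, 0.4]
gripper_width: 0.0851
[0.52187556 0.04669492 0.24947768] [1.07436869 0.20453781 0.38527941]
```

View pics/w4b.png

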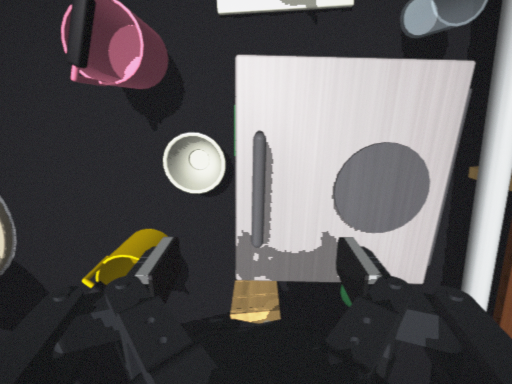

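The bar runs from (260,135) to (258,243), centred and parallel to the pads. I'll descend and pinch.

```bash
python3 -m handwheel '[[100,0.001,0,-0.03,0,0,0],[100,0.001,0,-0.06,0,0,0],[100,0.001,0,-0.085,0,0,0],[100,0.001,0,-0.105,0,0,0],[100,0.001,0,-0.116,0,0,0],[100,0.001,0,-0.116,0,0,0],[0,0.001,0,-0.116,0,0,0],[0,0.001,0,-0.116,0,0,0],[0,0.001,0,-0.116,0,0,0],[0,0.001,0,-0.116,0,0,0],[0,0.001,0,-0.116,0,0,0],[0,0.001,0,-0.116,0,0,0]]' 25
python3 -m handwheel '[[0,0,0,0,0,0,0],[0,0,0,0,0,0,0],[0,0,0,0,0,0,0]]'
python3 - <<'E'
import numpy as np
for th in np.arange(0,1.0,.1).tolist()+[.64,.95]:
    x=-.205*np.cos(th)+.052*np.sin(th)+.205; z=.205*np.sin(th)+.052*np.cos(th)-.052
    print(round(th,2),(np.array([.995*x,-.1*x,z])).round(4))
E
```

```text
time: 10.95
ee_pos: [0.5225, 0.0459, 0.1346]
tool_rot: [[-0.101, -0.002, 0.995], [-0.995, 0.001, -0.101], [-0.001, -1.0, -0.002]]
force: [-37.1, 3.7, 16.7]
gripper_width: 0.0125
time: 11.2
ee_pos: [0.5216, 0.046, 0.1345]
tool_rot: [[-0.101, -0.004, 0.995], [-0.995, 0.001, -0.101], [-0.001, -1.0, -0.004]]
force: [-10.1, 0.6, 9.4]
gripper_width: 0.0108
0.0 [ 0. -0.  0.]
0.1 [ 0.0062 -0.0006  0.0202]
0.2 [ 0.0143 -0.0014  0.0397]
0.3 [ 0.0244 -0.0025  0.0583]
0.4 [ 0.0363 -0.0036  0.0757]
0.5 [ 0.0498 -0.005   0.0919]
0.6 [ 0.0648 -0.0065  0.1067]
0.7 [ 0.0813 -0.0082  0.1198]
0.8 [ 0.099  -0.0099  0.1313]
0.9 [ 0.1177 -0.0118  0.1409]
0.64 [ 0.0713 -0.0072  0.1121]
0.95 [ 0.1274 -0.0128  0.145 ]
```

Pinched. The -10 N in x says the bar sits ~2 mm nearer the robot, so I'll include that offset and raise along the arc in stages.

```bash
python3 -m handwheel '[[0,-0.002,0,0,0,0,0],[0,0,0,0.007,0,0,0],[0,0.002,0,0.014,0,0,0],[0,0.004,-0.001,0.02,0,0,0],[0,0.008,-0.001,0.03,0,0,0],[0,0.012,-0.001,0.04,0,0,0],[0,0.012,-0.001,0.04,0,0,0],[0,0.012,-0.001,0.04,0,0,0]]'
```

```text
time: 11.87
ee_pos: [0.536, 0.0442, 0.1751]
tool_rot: [[-0.101, 0.001, 0.995], [-0.995, -0.0, -0.101], [0.0, -1.0, 0.001]]
force: [2.2, -1.8, -2.6]
gripper_width: 0.0113
```

```bash
python3 -m handwheel '[[0,0.005,-0.001,0.01,0,0,0],[0,0.01,-0.001,0.019,0,0,0],[0,0.016,-0.002,0.028,0,0,0],[0,0.022,-0.002,0.036,0,0,0],[0,0.029,-0.003,0.044,0,0,0],[0,0.036,-0.004,0.052,0,0,0],[0,0.036,-0.004,0.052,0,0,0],[0,0.036,-0.004,0.052,0,0,0]]'
```

```text
time: 12.53
ee_pos: [0.5698, 0.0401, 0.2266]
tool_rot: [[-0.102, -0.004, 0.995], [-0.995, -0.0, -0.102], [0.0, -1.0, -0.004]]
force: [-9.5, -1.6, 6.1]
gripper_width: 0.0112
```

```bash
python3 -m handwheel '[[0,0.006,-0.001,0.009,0,0,0],[0,0.014,-0.002,0.016,0,0,0],[0,0.022,-0.002,0.023,0,0,0],[0,0.030,-0.003,0.029,0,0,0],[0,0.039,-0.004,0.035,0,0,0],[0,0.048,-0.005,0.041,0,0,0],[0,0.057,-0.006,0.046,0,0,0],[0,0.066,-0.007,0.050,0,0,0],[0,0.071,-0.007,0.052,0,0,0],[0,0.071,-0.007,0.052,0,0,0],[0,0.071,-0.007,0.052,0,0,0],[0,0.071,-0.007,0.052,0,0,0]]'
python3 - <<'E'
from h import *
s=env.observe();print(s['ee_pos'],s['force'])
t=shot('scene','s5');w=shot('wrist','w5');print('z',s['ee_pos'][2]-.1345)
cv2.imwrite('pics/s5b.png',np.hstack([cv2.resize(w['frame'],(384,288)),cv2.resize(t['frame'][140:332,180:436],(384,288))])[:,:,::-1])
E
```

```text
time: 13.53
ee_pos: [0.6421, 0.0314, 0.2788]
tool_rot: [[-0.103, -0.0, 0.995], [-0.995, -0.002, -0.103], [0.002, -1.0, -0.0]]
force: [-2.4, -3.9, 3.7]
gripper_width: 0.011
[0.64208026 0.0314254  0.27880818] [-2.37764392 -3.93679139  3.72411452]
z 0.14430817680497016
```

View pics/s5b.png

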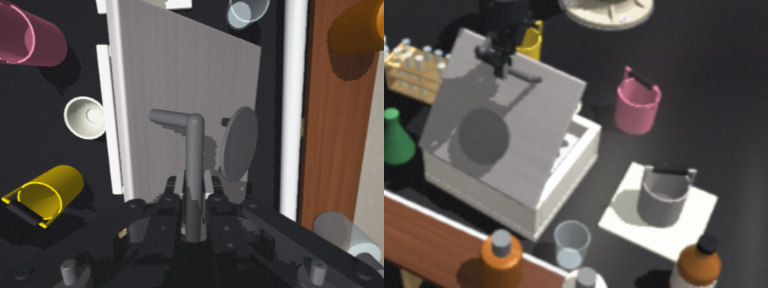

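Lid at about 0.92-0.94 rad by both x and z, clearly past balance; the can still stands on the tile. I'll bring it back along the arc to ~0.64.

```bash
python3 -m handwheel '[[0,-0.004,0,-0.001,0,0,0],[0,-0.012,0.001,-0.006,0,0,0],[0,-0.020,0.002,-0.011,0,0,0],[0,-0.028,0.003,-0.016,0,0,0],[0,-0.036,0.004,-0.022,0,0,0],[0,-0.044,0.004,-0.027,0,0,0],[0,-0.050,0.005,-0.032,0,0,0],[0,-0.050,0.005,-0.032,0,0,0],[0,-0.050,0.005,-0.032,0,0,0],[0,-0.050,0.005,-0.032,0,0,0],[0,-0.050,0.005,-0.032,0,0,0],[0,-0.050,0.005,-0.032,0,0,0]]'
python3 -m handwheel '[[0,0,0,0,0,0,0],[0,0,0,0,0,0,0],[0,0,0,0,0,0,0],[0,0,0,0,0,0,0]]'
python3 - <<'E'
from h import *
s=env.observe();print(s['ee_pos'],s['force'],s['qvel'].round(2) if hasattr(s['qvel'],'round') else s['qvel'])
t=shot('scene','s6');w=shot('wrist','w6')
cv2.imwrite('pics/s6b.png',cv2.resize(t['frame'][140:332,180:436],(768,576))[:,:,::-1])
E
```

```text
time: 14.63
ee_pos: [0.5914, 0.0378, 0.2463]
tool_rot: [[-0.102, -0.002, 0.995], [-0.995, -0.001, -0.102], [0.001, -1.0, -0.002]]
force: [-4.6, -3.2, 4.2]
gripper_width: 0.0107
time: 14.97
ee_pos: [0.5914, 0.0378, 0.2463]
tool_rot: [[-0.102, -0.002, 0.995], [-0.995, -0.001, -0.102], [0.001, -1.0, -0.002]]
force: [-4.9, -2.6, 5.3]
gripper_width: 0.0109
[0.59135899 0.03778254 0.24633964] [-4.86541139 -2.61197662  5.34922144] [-0.03  0.04  0.08 -0.02  0.01 -0.03  0.04]
```

View pics/s6b.png

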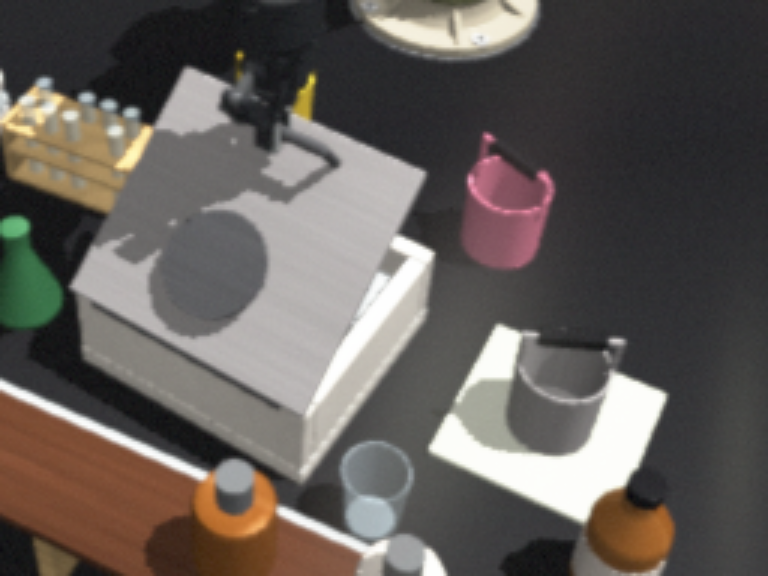

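```bash
python3 - <<'E'
from h import *
s=load('s6'); a=np.deg2rad(-5.8); ex=np.array([np.cos(a),np.sin(a),0]); ey=np.array([-np.sin(a),np.cos(a),0])
H=np.array([.523,.046,.1])+.205*ex
for u,v,y in [(425,175,.125),(190,68,-.125)]:
    o,d=ray(s,180+u/3,140+v/3); k=(y-(o-H)@ey)/(d@ey); p=o+k*d-H
    print(np.arctan2(p[2],-p@ex)-.052, np.hypot(p[2],p@ex))
# can grip ends in scene, at z .128
A,B=[onz(s,180+u/3,140+v/3,.128) for u,v in[(541,340),(607,343)]];print((A+B)/2)
E
```

```text
0.6189154743376444 0.2284161061602485
0.5733139388304453 0.23593602286781679
[0.57942599 0.32382421 0.128     ]
```

```bash
python3 -c "
from rig import env
print(env.hand_in())"
```

```text
the job is handed in; nothing more can be done
None
```

The job is handed in at about 15 s of the 64 s allowed. I lifted the steel can by its grip and set it upright on the tile. Then I pinched the lid bar, raised the lid to about 0.92–0.94 rad, and brought it back to about 0.64 rad, holding it there.

**Can:** after release, the last picture puts its grip at (0.579, 0.324), within about 2 mm of the measured tile centre. It stands upright with nothing touching it.

**Lid angle:** the arm pose gives about 0.64 rad. Two lid corners in the scene picture gave 0.62 and 0.57 rad. These disagree a little, but all lie inside 0.53–0.735.

**Hold:** the tool position did not change over the last third of a second, with the fingers closed on the bar. The force on the tool was about 8 N, apparently mostly strain along the lid toward the hinge.

**Other things:** none of the bystanders visible in the pictures had moved. The peak lid angle was judged from the arm pose, not measured separately in a picture.

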